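# Open the cover of a curing pallet

## Robot

A 6-joint arm with a two-finger parallel gripper is mounted at the origin on the work surface. World frame = base frame: x ahead of the robot, y to its left, z up, the work surface at z = 0. Lengths are in m, angles in degrees, forces in N, time in s.
With the tool pointing down it reaches from about 0.3 to 0.75 m from the base axis. Payload 8.5 kg.
Tool frame: the origin (TCP) lies on the centre line of the jaws, within the pads' length; the fingertips stand tips_ahead ahead of it and the grasp point (between the pads) lies 3 mm ahead of it (tips_ahead is the distance from the TCP to the fingertips, in m); z points along the fingers, y is the line along which they close (so a half turn about z gives the same grasp; the last joint's range is limited). The gripper opens to 85 mm and grips with 20 to 120 N. Pads are 22 mm wide; open, the fingers measure 114 mm over their backs; the gripper's body (76 mm by 85 mm) begins 54 mm behind the grasp point. The pads swing forward as they close: fully open they stand 13 mm farther back than shut.
Start: joints at [-77.137, 21.807, 74.336, -0, 83.858, -12.336], TCP at [0.234, -0.498, 0.253] pointing down, gripper open.
Joint ranges: [-178.18, 178.18], [-50.72, 133.34], [12.68, 142.11], [-81.47, 261.47], [9.98, 163.14], [-165.26, 165.26]. Speed limits (degrees/s): [136.94, 136.94, 180, 180, 180, 180].

## Interface

Orientations are given as a 3x3 rotation matrix whose columns are the frame's x, y, z axes.
In Python, from rig import observe, get_image, close_job, tips_ahead gives the robot as it stands.
- The arm moves only by the tool hand_motion, called after "Emit:" as a command line: name --argument value ..., lists and objects as JSON in quotes. Schema: {"type":"object","properties":{"offsets":{"type":"object","properties":{"motion":{"type":"array","items":{"type":"array","items":{"type":"number"},"minItems":5,"maxItems":5},"minItems":1,"maxItems":10}},"additionalProperties":false,"required":["motion"]},"clamp_n":{"type":"number"},"only":{"type":"string"},"quiet":{"type":"boolean"},"lines":{"type":"string"}},"required":["offsets"],"additionalProperties":false}. offsets is an object whose key "motion" holds a list of rows, 1 to 10 of them, each of 5 numbers: dx, dy, dz in shares of the most that a row can go, 1 being 50 mm, then a turn about the tool's z in degrees, then the finger opening in m; each row shifts and turns the commanded pose from where the row before left it, along the tool's axes as they then stand; what a row does not reach is not made up. A row lasts 1/10 s, in which the tool goes at most 0.05 m and 8.59 degrees, less where a joint would pass 70% of its speed; a pose out of reach is approached as far as the arm can. The fingers move at their own pace and stop on an object; clamp_n is the grip in N (left out, the last holds). Time passes only in rows, so rows that do not move let the fingers close. The tool returns the time, the measured TCP pose, the force, the opening and the grip force at its end. only (a regular expression) keeps the lines of the reply that match it, lines (a string "A,B") keeps lines A to B, and quiet returns only ok. Input that does not fit is refused with a message, and nothing moves.
- observe(): the state, without advancing time (a new reading comes with each control period).
- get_image(name): name is "scene" or "side" or "wrist"; returns a dict with "pixels" (420x560x3 uint8, red, green, blue), "depth" (420x560 float32, m along the optical axis (not along the pixel's ray), 0 where there is no reading), "K" (3x3 intrinsics, pixels), "distortion" ([k1, k2, p1, p2, k3] as OpenCV has them; the pictures are not rectified), "extrinsics" (4x4, takes a point from world to camera coordinates). Camera axes: x right, y down, z forward; pixel columns grow to the right and rows downward; lengths in m; the calibration is good to about 2 mm. A picture is of the moment at which its call begins.
- close_job(): hands the job in; it is judged then, once.
The state is a dict: "time_s": time; "q": joint angles; "qvel": joint speeds; "joint_efforts": joint torques, N m; "position": TCP position; "tool_rot": TCP orientation; "ft_force": force on the tool from outside, world axes, zero at the start; "wrist_torque": the same for the moment, N m; "grip_width": finger opening in m; "gripper_force": force on a finger pad.
Only numpy, scipy, OpenCV 4.12 (cv2) and the standard library are available. Lean on these libraries where they do the work, as an engineer would, in place of code of your own. Each camera call takes 0.05 s, during which the arm holds its last target. There are 200 camera calls.

## Task

Turn both red swing tabs of the aluminium pallet aside until they are clear of the yellow-edged clear cover plate, then lift the plate out by its yellow grip and lay it flat, grip up, on the floor of the blue tray, setting it down before you let go. Leave the tabs turned aside, leave the black shells lying in their pockets, and do not knock over or shift the other things on the bench.

Things in the scene. Friction and masses are not known exactly. Their poses are not given: they have to be found in the camera images.
- pallet: Aluminium pallet fixed to the bench, 198 (x) x 128 (y) x 30 mm high; origin at the centre of its underside, z up, x along its long side. A recess 134 x 104 mm and 6 mm deep in its top holds the cover plate flush with the top (ledge at 24 mm). Below lie 8 pockets. A red swing tab is pivoted at each of its short ends. Pallet and tray may each be on the left or the right, turned up to 20 degrees.
- cover: Loose clear cover plate with yellow edges, 130 (x) x 100 (y) x 6 mm, about 0.12 kg, lying in the pallet's recess with 2 mm play on each side and free to lift out once both tabs are aside. Origin at the centre of its underside, z up, x along its long side. On its top, centred, stands a yellow grip rib 60 mm long (x), 12 mm thick (y), from 6 to 30 mm above the origin.
- tab_a (a joint): Angle of the red tab at the pallet's +x end, rad, positive anticlockwise seen from above. At 0 it points along the pallet towards the plate and covers its edge by 18 mm; it starts within 0.35 of 0. It turns both ways to stops at -1.75 and 1.75, rubs lightly (about 1 N at the pin) and stays where it is left. Beyond 1.2 either way it is clear of the plate.
- tab_b (a joint): The same for the red tab at the pallet's -x end (0: points towards the plate, along the pallet's +x; positive anticlockwise from above).
- tab_a_pivot (a point): Pivot axis of tab_a at the underside of the tab, 2 mm above the pallet's top, 83 mm from the pallet's centre towards +x. The tab is 5 mm thick, 12 mm wide and reaches 36 mm from the pivot; the round boss on the pivot rises 7 mm above this point.
- tab_a_pin (a point): Top of the upright red thumb pin on tab_a, 30 mm from the pivot; the pin is 8 mm in diameter and stands 20 mm above the tab (its top is 57 mm above the bench). Push it sideways to turn the tab.
- tab_b_pivot (a point): Pivot axis of tab_b, as for tab_a, 83 mm from the pallet's centre towards -x.
- tab_b_pin (a point): Top of the thumb pin of tab_b, as for tab_a.
- tray: Blue open tray fixed to the bench, 172 (x) x 142 (y) x 22 mm high, walls and floor 5 mm thick, inside 162 x 132 mm; origin at the centre of its underside, x along its long side. Empty.
- tray_in (a point): Centre of the tray's inner floor, 5 mm above the bench, axes as the tray's.
- shell0: Black oblong plastic shell, 38 x 20 x 8 mm, loose in a pocket of the pallet under the cover; origin at the centre of its underside.
- shell1: Black oblong plastic shell, 38 x 20 x 8 mm, loose in a pocket of the pallet under the cover; origin at the centre of its underside.
- shell2: Black oblong plastic shell, 38 x 20 x 8 mm, loose in a pocket of the pallet under the cover; origin at the centre of its underside.
- shell3: Black oblong plastic shell, 38 x 20 x 8 mm, loose in a pocket of the pallet under the cover; origin at the centre of its underside.
- jar: Small amber jar, 36 mm across, 50 mm high, standing between pallet and tray; origin under its centre. Leave alone.
- spare: Black shell as above, 38 x 20 x 8 mm, lying on the bench near the robot between pallet and tray; origin under its centre. Leave alone.
- driver: Screwdriver with orange handle, 150 mm long, lying on the right. Leave alone.
- flask: White bottle, 60 mm across, 130 mm high, standing on the left; origin under its centre. Leave alone.
- cup: Blue cup, 80 mm across, 100 mm high, on the right; origin under its centre. Leave alone.
- tape: Yellow tape roll core, 70 mm across, 18 mm high, on the left near the robot; origin under its centre. Leave alone.
Not all that is in view belongs to the job. What is meant by the cover is not orange or turquoise, and is the larger of those in its own colour.

How it is judged (in metres and radians):
On the way, in this order (a step that is already met when the one before it is completed fails the run):
1. both tabs turned clear of the plate (more than 1.2 rad either way) with the plate still in its recess ((value of joint tab_a above 1.2 rad or value of joint tab_a below -1.2 rad) and (value of joint tab_b above 1.2 rad or value of joint tab_b below -1.2 rad) and distance of cover from where it was at the start of the episode below 0.006 m), for 0.1 s.
2. the plate lifted out of the pallet in the fingers, at least 20 mm above its recess (z of cover in the frame of pallet above 0.044 m and contact force between the fingers and cover above 0.3 N), for 0.1 s.
3. the plate, still in the fingers, lowered into the tray to within 8 mm of its floor (z of cover in the frame of tray_in between -0.004 and 0.008 m and x of cover in the frame of tray_in between -0.025 and 0.025 m and y of cover in the frame of tray_in between -0.025 and 0.025 m and contact force between the fingers and cover above 0.3 N), for 0.05 s.
At the end, for the whole second after the job is handed in: The plate lies flat (0.06 rad), grip up, at rest on the tray floor (under 8 mm above it), centred within 25 mm along each tray axis; both tabs are more than 1.2 rad from closed; the four shells lie within 15 mm and the six other things within 30 mm of where they began (z of cover in the frame of tray_in between -0.004 and 0.008 m and x of cover in the frame of tray_in between -0.025 and 0.025 m and y of cover in the frame of tray_in between -0.025 and 0.025 m and angle between cover's own z axis and vertical below 0.06 rad and linear speed of cover below 0.02 m/s and angular speed of cover below 0.2 rad/s and (value of joint tab_a above 1.2 rad or value of joint tab_a below -1.2 rad) and (value of joint tab_b above 1.2 rad or value of joint tab_b below -1.2 rad) and distance of each of shell0, shell1, shell2, shell3 from where it was at the start of the episode below 0.015 m and distance of each of jar, driver, spare, flask, cup, tape from where it was at the start of the episode below 0.03 m); the robot touches nothing.
It fails at once if a shell thrown out of its pocket (moved more than 15 mm) (distance of any of shell0, shell1, shell2, shell3 from where it was at the start of the episode above 0.015 m).
It fails at once if one of the other bench things moved more than 30 mm (distance of any of jar, driver, spare, flask, cup, tape from where it was at the start of the episode above 0.03 m).
It also fails if it takes over 62 s, if anything falls off the work surface, if the arm or the gripper's body presses on something with over 40 N, if the wrist force passes 120 N, or if a joint passes its speed limit or range.

## Working session

There is one attempt and no reset: what is moved stays moved. The work goes in short steps, Python scripts to look and compute and a tool call to move; the robot and the scene stay as the last step left them, time stands still between calls to the robot, and variables do not carry over. Pictures are saved under pics/ and viewed, at most 10 in all, crops included, and the job is handed in when it is done.

```bash
ls; mkdir -p pics; cat > h.py <<'E'
import numpy as np, cv2
from rig import observe, get_image, tips_ahead
def snap(n):
    return get_image(n)
def ray_plane(im,uv,z):
    uv=np.array(uv,float).reshape(-1,1,2)
    n=cv2.undistortPoints(uv,im["K"],np.array(im["distortion"],float)).reshape(-1,2)
    E=np.array(im["extrinsics"]);R=E[:3,:3];t=E[:3,3]
    c=-R.T@t; d=np.c_[n,np.ones(len(n))]@R
    s=(z-c[2])/d[:,2]
    return c+d*s[:,None]
def proj(im,P):
    E=np.array(im["extrinsics"]);r,_=cv2.Rodrigues(E[:3,:3])
    return cv2.projectPoints(np.array(P,float).reshape(-1,1,3),r,E[:3,3],im["K"],np.array(im["distortion"],float))[0].reshape(-1,2)
E
python3 - <<'E'
from h import *
import pickle
for n in("scene","side","wrist"):
    im=snap(n); pickle.dump(im,open(n+".pkl","wb"))
    cv2.imwrite(f"pics/{n}0.png",cv2.resize(im["pixels"][:,:,::-1],(784,588)))
    E=np.array(im["extrinsics"]);print(n,-E[:3,:3].T@E[:3,3])
print(tips_ahead() if callable(tips_ahead) else tips_ahead); print(observe())
E
```

```text
pics
scene [ 1.23795133 -0.7648918   0.74567018]
side [-0.0023229   0.77853338  1.07818922]
wrist [ 0.29280014 -0.4702306   0.37398071]
0.022
{'time_s': 0.15, 'q': array([-7.71386169e+01,  2.18336121e+01,  7.43715467e+01,  1.55389400e-03,
        8.38577550e+01, -1.23361759e+01]), 'qvel': array([-0.01968224, -0.05321201, -0.26878667, -0.00281135,  0.00328578,
        0.00383005]), 'joint_efforts': array([ 2.69994307e-03, -4.48622811e+01, -2.31343693e+01, -1.06291182e-04,
        3.82788639e-03, -1.22603674e-05]), 'position': array([ 0.23411463, -0.49747584,  0.25285866]), 'tool_rot': array([[ 9.04846461e-01,  4.25737987e-01, -2.18130483e-04],
       [ 4.25737963e-01, -9.04845859e-01,  1.07650595e-03],
       [ 2.60935013e-04, -1.06693903e-03, -9.99999397e-01]]), 'ft_force': array([0.17621721, 0.27159131, 0.18837593]), 'wrist_torque': array([-0.00957709,  0.02626876, -0.01398574]), 'gripper_force': 0.0, 'grip_width': 0.08540419327125659}
```

View pics/scene0.png

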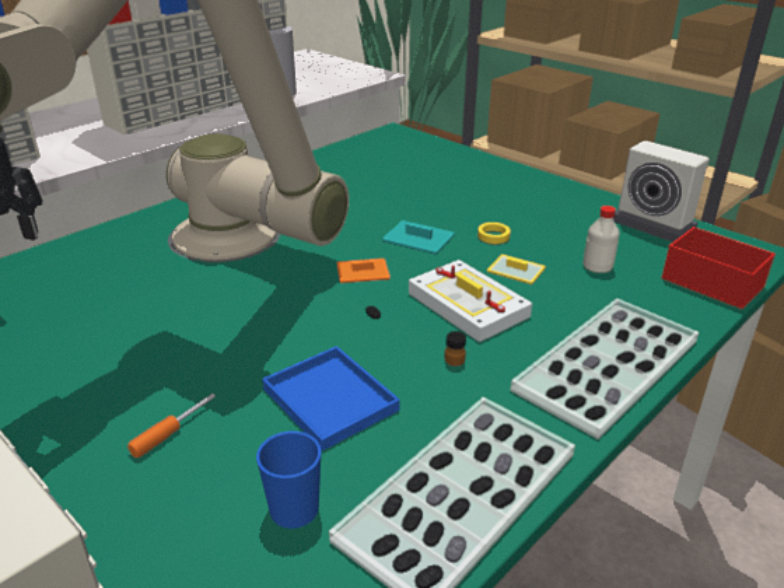

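View pics/side0.png

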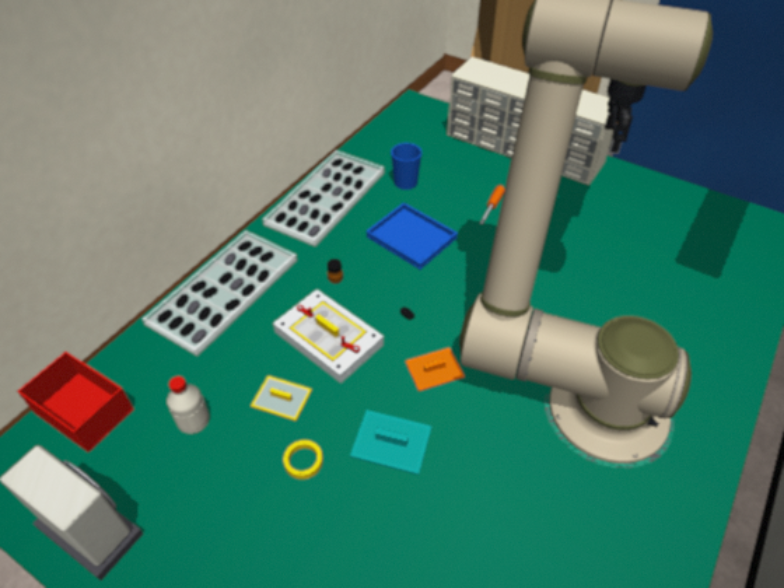

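The scene view shows the pallet with the yellow-edged cover at about (470,298), red tabs at (447,272) and (495,302), the blue tray at (332,395) and the jar at (455,350). The side view agrees: pallet at (328,335), tray at (412,235). The smaller yellow plate at (515,268) is a decoy.

```bash
python3 - <<'E'
from h import *
import pickle
for n,pc,tc in(("scene",(470,298),(332,395)),("side",(328,335),(412,235))):
    im=pickle.load(open(n+".pkl","rb")); hsv=cv2.cvtColor(im["pixels"],cv2.COLOR_RGB2HSV)
    def comps(m,box,amin):
        x0,x1,y0,y1=[int(v/1.4) for v in box]; mm=np.zeros_like(m);mm[y0:y1,x0:x1]=m[y0:y1,x0:x1]
        k,l,s,c=cv2.connectedComponentsWithStats(mm)
        return [(s[i],c[i],l==i) for i in range(1,k) if s[i][4]>=amin]
    pb=(pc[0]-70,pc[0]+70,pc[1]-60,pc[1]+60); tb=(tc[0]-75,tc[0]+75,tc[1]-65,tc[1]+55)
    H,S,V=[hsv[...,i] for i in range(3)]
    blue=((H>100)&(H<125)&(S>150)&(V>60)).astype(np.uint8)
    for s,c,m in comps(blue,tb,300):
        b=cv2.minAreaRect(np.argwhere(m)[:,::-1].astype(np.float32))
        cnt=cv2.findContours(m.astype(np.uint8),0,2)[0][0]
        q=cv2.approxPolyDP(cv2.convexHull(cnt),4,True)[:,0]
        print(n,"tray",s[4],"\n",np.c_[q,ray_plane(im,q,.022)[:,:2].round(4)])
    red=(((H<8)|(H>172))&(S>120)&(V>70)).astype(np.uint8)
    for s,c,m in comps(red,pb,8):
        print(n,"red",s,c.round(1),"z.035",ray_plane(im,[c],.037)[:,:2].round(4))
    yel=((H>20)&(H<34)&(S>110)).astype(np.uint8)
    for s,c,m in comps(yel,pb,30):
        print(n,"yel",s,c.round(1),ray_plane(im,[c],.03)[:,:2].round(4))
    x0,x1,y0,y1=[int(v/1.4) for v in pb]
    cv2.imwrite(f"pics/c_{n}.png",cv2.resize(im["pixels"][y0:y1,x0:x1,::-1],None,fx=5,fy=5,interpolation=2)); print(x0,y0)
a,b=[cv2.imread(f"pics/c_{n}.png") for n in("scene","side")]
cv2.imwrite("pics/cc.png",cv2.resize(np.vstack([a[:425],b[:425]]),None,fx=.7,fy=.7)); print(a.shape)
E
```

```text
scene tray 4536 
 [[ 2.840e+02  2.840e+02  6.681e-01 -1.504e-01]
 [ 2.840e+02  2.930e+02  6.875e-01 -1.711e-01]
 [ 2.330e+02  3.200e+02  6.690e-01 -2.972e-01]
 [ 1.850e+02  3.200e+02  6.011e-01 -3.622e-01]
 [ 1.880e+02  2.690e+02  4.800e-01 -2.612e-01]
 [ 2.390e+02  2.470e+02  5.015e-01 -1.279e-01]]
scene red [312 190  13   8  42] [318.8 194.5] z.035 [[0.4976 0.1679]]
scene red [347 208  14  15  53] [352.  216.5] z.035 [[0.6273 0.1426]]
scene yel [343 170  21   4  68] [353.  171.3] [[0.4772 0.3492]]
scene yel [348 182  37  21 215] [367.  190.9] [[0.5737 0.284 ]]
scene yel [325 193  41  24 256] [338.8 203.8] [[0.5593 0.1769]]
scene yel [305 198  46  28  92] [324.7 213.2] [[0.5615 0.1156]]
285 170
side tray 1661 
 [[ 2.870e+02  1.450e+02  6.515e-01 -2.875e-01]
 [ 3.260e+02  1.660e+02  4.810e-01 -2.655e-01]
 [ 3.000e+02  1.910e+02  4.950e-01 -1.161e-01]
 [ 2.620e+02  1.680e+02  6.596e-01 -1.402e-01]]
side red [214 220   9   6  30] [218.7 222.3] z.035 [[0.6264 0.139 ]]
side red [244 241  12  10  37] [248.3 246.4] z.035 [[0.4996 0.1651]]
side yel [223 215  38  30  96] [244.4 227.9] [[0.5526 0.1107]]
side yel [207 225  40  32 113] [224.5 243.7] [[0.5668 0.1899]]
side yel [225 225  17  15 119] [233.3 231.9] [[0.5712 0.141 ]]
side yel [184 269  38  13  67] [202.5 274.5] [[0.5533 0.3066]]
side yel [193 277  15   5  44] [198.4 279.7] [[0.552  0.3255]]
184 196
(425, 500, 3)
```

View pics/cc.png

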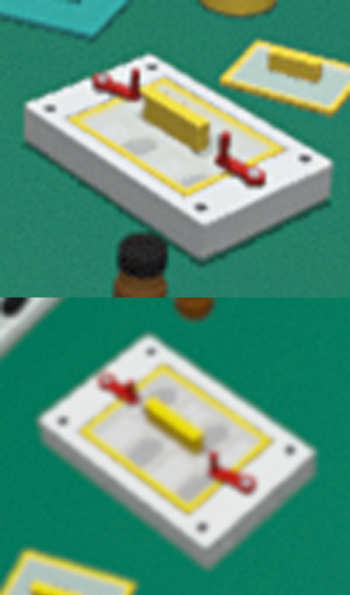

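The crop shows both tabs nearly closed. Their boss ends sit at the pallet's short ends and the pins point inward beside the grip. The pallet centre is near (0.565, 0.15), with its long axis at about -10°. I'll move above it for a close look with the wrist camera.

Careful with the scale: shifts go in shares of 50 mm. That gives: 0.0345 m is 0.69, -0.0315 m is -0.63.

Emit:
hand_motion --offsets '{"motion": [[0.69,-0.63,0,0,0.085],[0.69,-0.63,0,0,0.085],[0.69,-0.63,0,0,0.085],[0.69,-0.63,0,0,0.085],[0.69,-0.63,0,0,0.085],[0.69,-0.63,0,0,0.085],[0.69,-0.63,0,0,0.085],[0.69,-0.63,0,0,0.085],[0.69,-0.63,0,0,0.085],[0.69,-0.63,0,0,0.085]]}'

```text
time_s: 1.15
position: [0.4125, -0.0638, 0.2534]
tool_rot: [[0.905, 0.426, 0.0], [0.426, -0.905, -0.0], [0.0, 0.0, -1.0]]
ft_force: [0.3, -0.6, 0.6]
grip_width: 0.0851
gripper_force: 0.0
```

Emit:
hand_motion --offsets '{"motion": [[0.69,-0.63,0,0,0.085],[0.69,-0.63,0,0,0.085],[0.69,-0.63,0,0,0.085],[0.69,-0.63,0,0,0.085],[0.69,-0.63,0,0,0.085],[0,0,0,8,0.085],[0,0,0,8,0.085],[0,0,0,8,0.085],[0,0,0,8,0.085],[0,0,0,3,0.085]]}'

```text
time_s: 2.15
position: [0.5011, 0.1503, 0.253]
tool_rot: [[0.985, -0.175, -0.001], [-0.175, -0.985, -0.0], [-0.001, 0.0, -1.0]]
ft_force: [0.0, -0.4, -0.8]
grip_width: 0.0848
gripper_force: 0.0
```

```bash
python3 - <<'E'
from h import *
import pickle
im=snap("wrist"); pickle.dump(im,open("w1.pkl","wb"))
cv2.imwrite("pics/w1.png",cv2.resize(im["pixels"][:,:,::-1],(784,588)))
E=np.array(im["extrinsics"]);print(E.round(3)); print(observe()["position"])
E
```

```text
[[-0.173 -0.985 -0.     0.234]
 [-0.951  0.167  0.259  0.418]
 [-0.255  0.045 -0.966  0.499]
 [ 0.     0.     0.     1.   ]]
[0.50113054 0.15026377 0.25308205]
```

View pics/w1.png

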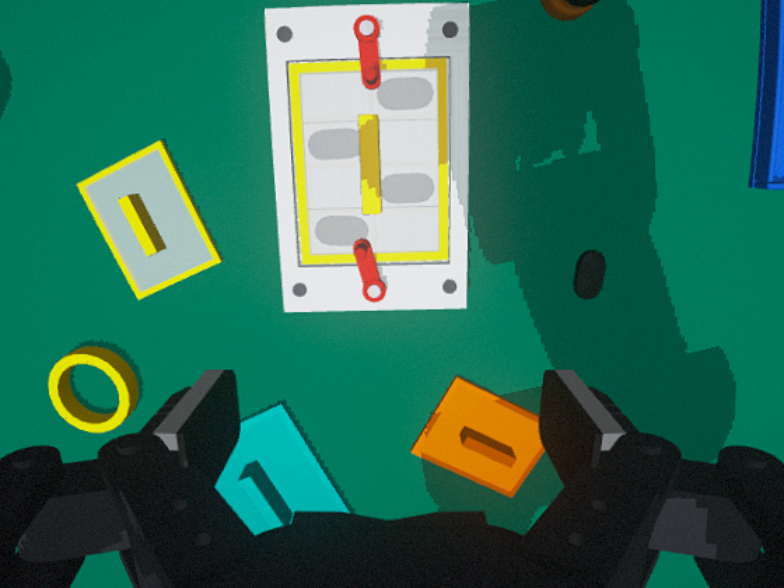

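The wrist view shows the whole pallet. The pivot bosses are at (367,27) and (374,290), the corner screws at (284,34), (450,29), (300,290) and (449,287), and the grip spans (369,115) to (371,213). The pins are near (371,82) and (361,245).

```bash
python3 - <<'E'
from h import *
import pickle
im=pickle.load(open("w1.pkl","rb"))
s=lambda p:np.array(p)/1.4
sc=ray_plane(im,s([(284,34),(450,29),(300,290),(449,287)]),.030)[:,:2]
print("screws",sc.round(4),"ctr",sc.mean(0).round(4))
for i,j in((2,0),(3,1),(0,1),(2,3)): d=sc[j]-sc[i];print(np.hypot(*d).round(4),np.degrees(np.arctan2(d[1],d[0])).round(2))
b=ray_plane(im,s([(367,27),(374,290)]),.039)[:,:2];d=b[0]-b[1];print("boss",b.round(4),np.hypot(*d),np.degrees(np.arctan2(d[1],d[0])),b.mean(0))
hsv=cv2.cvtColor(im["pixels"],cv2.COLOR_RGB2HSV);H,S,V=[hsv[...,i] for i in range(3)]
red=(((H<8)|(H>172))&(S>130)&(V>60)).astype(np.uint8);red[:,:200]=0;red[:,320:]=0;red[230:]=0
k,l,st,c=cv2.connectedComponentsWithStats(red);print([(a,x.round(1)) for a,x in zip(st[1:].tolist(),c[1:]) if a[4]>20])
yel=((H>20)&(H<34)&(S>110)).astype(np.uint8)
k,l,st,c=cv2.connectedComponentsWithStats(yel)
for i in range(1,k):
    if st[i][4]>200 and 200<c[i][0]<330:
        pts=np.argwhere(l==i)[:,::-1].astype(np.float32);z=.030 if st[i][2]<30 else .030
        w=ray_plane(im,pts,z)[:,:2]; r=cv2.minAreaRect((w*1000).astype(np.float32));print("yel",st[i],r)
for p in((371,82),(370,70),(361,245)): print(p,ray_plane(im,s([p]),.057).round(4))
cv2.imwrite("pics/w1c.png",cv2.resize(im["pixels"][0:225,180:345,::-1],None,fx=2.6,fy=2.6,interpolation=2))
E
```

```text
screws [[0.6529 0.1902]
 [0.6373 0.0869]
 [0.488  0.2149]
 [0.4722 0.1125]] ctr [0.5626 0.1511]
0.1667 -8.51
0.1671 -8.8
0.1044 -98.57
0.1036 -98.77
boss [[0.6452 0.138 ]
 [0.4813 0.1634]] 0.16577720663906 -8.819499919720029 [0.56325064 0.15073351]
[([253, 11, 19, 53, 591], array([263. ,  37.2])), ([252, 171, 23, 45, 457], array([262.6, 192. ]))]
yel [ 267   41   53  146 1486] ((559.903076171875, 126.22584533691406), (49.696807861328125, 130.46673583984375), 81.46623992919922)
yel [ 206   44   52  145 1420] ((567.2386474609375, 178.09727478027344), (45.580360412597656, 130.1831817626953), 81.80023193359375)
yel [256  82  16  71 966] ((563.1175537109375, 151.7056427001953), (12.560222625732422, 63.51559829711914), 81.7657241821289)
(371, 82) [[0.6101 0.1413 0.057 ]]
(370, 70) [[0.6169 0.1406 0.057 ]]
(361, 245) [[0.5158 0.1649 0.057 ]]
```

View pics/w1c.png

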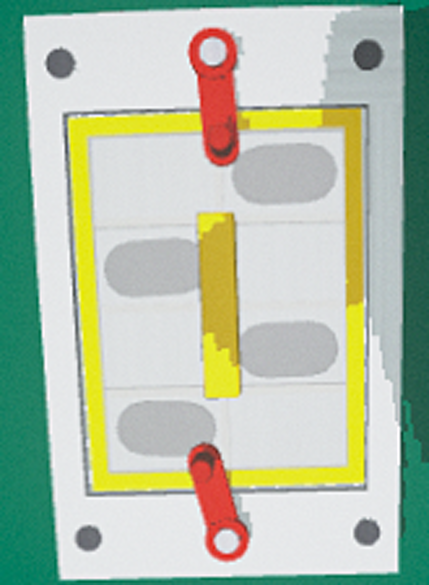

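Pallet centre is (0.5628, 0.1510) at yaw -8.7°. The boss spacing measures 0.1658 against 0.166, and the screws are square. The far pin is near (0.6153, 0.1407) and the near pin near (0.511, 0.165). My plan is to cage each pin loosely between the fingers and swing it about its pivot. Far pin first.

Emit:
hand_motion --offsets '{"motion": [[0.572,-0.052,0.66,0,0.026],[0.572,-0.052,0.66,0,0.026],[0.572,-0.052,0.66,0,0.026],[0.572,-0.052,0.66,-5,0.026],[0,0,0,0,0.026],[0,0,0,0,0.026]]}' --clamp_n 20

```text
time_s: 2.8
position: [0.6156, 0.1409, 0.1205]
tool_rot: [[0.996, -0.084, -0.002], [-0.084, -0.996, -0.0], [-0.002, 0.0, -1.0]]
ft_force: [-0.0, -0.5, 0.7]
grip_width: 0.0259
gripper_force: 0.0
```

```bash
python3 - <<'E'
import importlib,rig
from h import *
import pickle
print(rig.tips_ahead)
im=snap("wrist"); pickle.dump(im,open("w2.pkl","wb"))
cv2.imwrite("pics/w2.png",im["pixels"][:,:,::-1])
o=observe();R=o["tool_rot"];p=o["position"]
for h in(.022,.009): print(proj(im,p+R[:,2]*h))
print(proj(im,[.6153,.1407,.057]))
E
```

```text
0.022
[[276.07019825 272.12962901]]
[[275.91777385 286.27766349]]
[[277.23940848 238.59782839]]
```

View pics/w2.png

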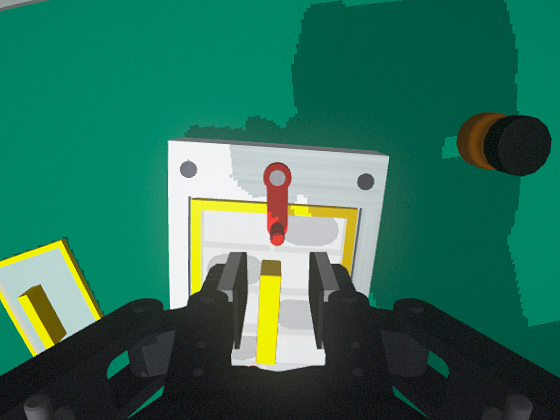

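The pin top is at (278,235), matching the predicted (277,239). It lies on the tool's centre line, with the fingers either side of it. I'll lower, narrow the fingers and swing.

To row units: 0.02 m is 0.4, 0.0145 m is 0.29.

Emit:
hand_motion --offsets '{"motion": [[0,0,0.4,0,0.026],[0,0,0.4,0,0.026],[0,0,0.29,0,0.026],[0,0,0,0,0.012],[0,0,0,0,0.012],[0,0,0,0,0.012]]}' --clamp_n 20

```text
time_s: 3.45
position: [0.6162, 0.1412, 0.0687]
tool_rot: [[0.997, -0.084, 0.003], [-0.084, -0.997, 0.0], [0.003, -0.0, -1.0]]
ft_force: [0.3, -0.5, -0.2]
grip_width: 0.0118
gripper_force: 0.0
```

Emit:
hand_motion --offsets '{"motion": [[0.006,0.084,0,-8,0.012],[0.006,0.084,0,-8,0.012],[0.006,0.084,0,-8,0.012]]}'

```text
time_s: 3.75
position: [0.6177, 0.1287, 0.0683]
tool_rot: [[0.942, 0.334, 0.002], [0.334, -0.942, 0.0], [0.002, 0.0, -1.0]]
ft_force: [-0.3, 1.1, 1.3]
grip_width: 0.0118
gripper_force: 0.5
```

To row units: 0.0042 m is 0.084, 0.0003 m is 0.006.

Emit:
hand_motion --offsets '{"motion": [[0.006,0.084,0,-8,0.012],[0.006,0.084,0,-8,0.012],[0.006,0.084,0,-8,0.012],[0.006,0.084,0,-8,0.012],[0.006,0.084,0,-8,0.012],[0.006,0.084,0,-8,0.012],[0.006,0.084,0,-8,0.012],[0.006,0.084,0,-8,0.012],[0,0,0,0,0.012]]}'

```text
time_s: 4.65
position: [0.6429, 0.1085, 0.068]
tool_rot: [[0.117, 0.993, 0.002], [0.993, -0.117, 0.0], [0.0, 0.002, -1.0]]
ft_force: [-0.7, 0.1, -0.2]
grip_width: 0.0121
gripper_force: 0.0
```

Emit:
hand_motion --offsets '{"motion": [[0,0,0,0,0.026],[0,0,0,0,0.026],[0,0,-0.6,0,0.026],[0,0,-0.6,0,0.026],[0,0,0,0,0.026]]}'

```text
time_s: 5.15
position: [0.6439, 0.1086, 0.1314]
tool_rot: [[0.12, 0.993, 0.008], [0.993, -0.12, -0.0], [0.001, 0.008, -1.0]]
ft_force: [0.9, -0.3, -0.4]
grip_width: 0.026
gripper_force: 0.0
```

```bash
python3 - <<'E'
from h import *
o=observe();R=o["tool_rot"];p=o["position"]
im=snap("wrist");cv2.imwrite("pics/w3.png",im["pixels"][:,:,::-1])
t=np.array([.5113,.1653,p[2]]);print(R.T@(t-p))
b=[ray_plane(im,[[0,0]],.03)]
for P in([.6452,.138,.039],[.5628,.151,.054]): print(proj(im,P))
E
```

```text
[ 0.04030059 -0.13846618 -0.00107703]
[[273.0335826  175.07760789]]
[[123.10574037 174.7614717 ]]
```

View pics/w3.png

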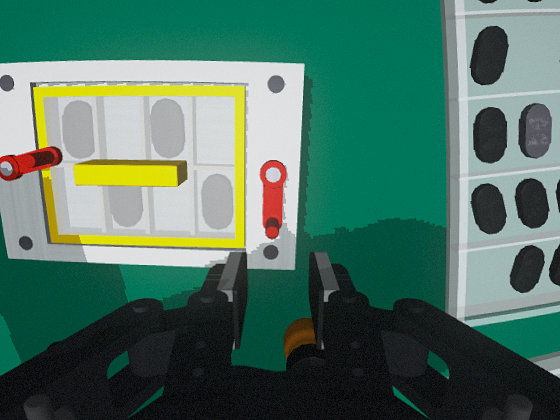

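The far tab now lies across the pallet, from boss (273,173) to pin (272,230), about 88° open, and the plate hasn't moved. In this image the near tab's pin top is around (57,155), so I'll refine its position.

```bash
python3 - <<'E'
from h import *
im=snap("wrist");o=observe();R=o["tool_rot"];p=o["position"]
print(p,ray_plane(im,[[56,155]],.057),ray_plane(im,[[9,168]],.039),proj(im,[[.5113,.1653,.057],[.5113,.1653,.037],[.4813,.1634,.039]]))
E
```

```text
[0.64226601 0.10857458 0.12736066] [[0.52811171 0.16723713 0.057     ]] [[0.48319545 0.16345141 0.039     ]] [[ 29.8761695  162.72391516]
 [ 50.30224613 158.1664584 ]
 [  6.4240798  168.50851696]]
```

Emit:
hand_motion --offsets '{"motion": [[0,-0.96,0,8,0.026],[0,0,0,8,0.026],[0,0,0,8,0.026],[0,0,0,8,0.026],[0,0,0,8,0.026],[0,0,0,8,0.026],[0,0,0,8,0.026],[0,0,0,8,0.026],[0,0,0,8,0.026],[0,0,0,7,0.026]]}'

```text
time_s: 6.25
position: [0.594, 0.1142, 0.1255]
tool_rot: [[0.998, 0.067, -0.002], [0.067, -0.998, -0.0], [-0.002, -0.0, -1.0]]
ft_force: [0.7, -0.3, 0.2]
grip_width: 0.0261
gripper_force: 0.0
```

```bash
python3 - <<'E'
from h import *
o=observe();R=o["tool_rot"];p=o["position"]
t=np.array([.5113,.1653,p[2]]);print(p,R.T@(t-p))
E
```

```text
[0.59401063 0.11421728 0.125522  ] [-0.07912419 -0.05647846  0.00019656]
```

Emit:
hand_motion --offsets '{"motion": [[-0.528,-0.376,0,0,0.026],[-0.528,-0.376,0,0,0.026],[-0.528,-0.376,0,0,0.026],[0,0,0,0,0.026]]}'

```text
time_s: 6.65
position: [0.5079, 0.1662, 0.1259]
tool_rot: [[0.997, 0.075, -0.004], [0.075, -0.997, -0.0], [-0.004, -0.0, -1.0]]
ft_force: [0.3, -0.4, -0.0]
grip_width: 0.0261
gripper_force: 0.0
```

```bash
python3 - <<'E'
from h import *
im=snap("wrist");cv2.imwrite("pics/w4.png",im["pixels"][:,:,::-1])
o=observe();print(o["position"],proj(im,[.5113,.1653,.057]))
E
```

```text
[0.50992283 0.16540864 0.12615618] [[279.2035382  228.72805834]]
```

View pics/w4.png

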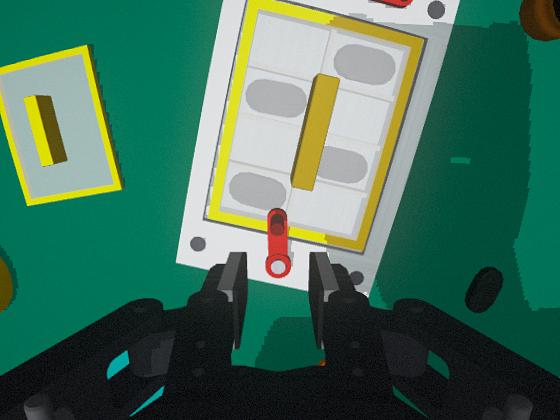

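The near tab is aligned with the tool: pin top at (277,226), boss at (278,266). The fingers straddle it.

To row units: 0.02 m is 0.4, 0.018 m is 0.36.

Emit:
hand_motion --offsets '{"motion": [[0.02,0,0.4,0,0.026],[0,0,0.4,0,0.026],[0,0,0.36,0,0.026],[0,0,0,0,0.012],[0,0,0,0,0.012],[0,0,0,0,0.012]]}' --clamp_n 20

```text
time_s: 7.3
position: [0.5133, 0.1646, 0.0695]
tool_rot: [[0.997, 0.073, 0.001], [0.073, -0.997, 0.0], [0.001, 0.0, -1.0]]
ft_force: [0.0, -0.7, 0.5]
grip_width: 0.0121
gripper_force: 0.0
```

Emit:
hand_motion --offsets '{"motion": [[-0.006,-0.084,0,-8,0.012],[-0.006,-0.084,0,-8,0.012],[-0.006,-0.084,0,-8,0.012],[-0.006,-0.084,0,-8,0.012],[-0.006,-0.084,0,-8,0.012],[-0.006,-0.084,0,-8,0.012],[-0.006,-0.084,0,-8,0.012],[-0.006,-0.084,0,-8,0.012],[-0.006,-0.084,0,-8,0.012],[0,0,0,0,0.012]]}'

```text
time_s: 8.3
position: [0.49, 0.192, 0.0698]
tool_rot: [[0.237, 0.971, 0.002], [0.971, -0.237, 0.0], [0.001, 0.002, -1.0]]
ft_force: [0.3, 0.2, 0.5]
grip_width: 0.0119
gripper_force: 0.0
```

Emit:
hand_motion --offsets '{"motion": [[0,0,0,0,0.026],[0,0,0,0,0.026],[0,0,-0.6,0,0.026],[0,0,-0.6,0,0.026],[0,0,-0.6,0,0.026],[0,0,-0.6,0,0.08],[0,0,0,0,0.08]]}'

```text
time_s: 9.0
position: [0.4911, 0.192, 0.1926]
tool_rot: [[0.24, 0.971, 0.007], [0.971, -0.24, 0.001], [0.003, 0.007, -1.0]]
ft_force: [-0.5, 0.3, 0.1]
grip_width: 0.0542
gripper_force: 0.0
```

```bash
python3 - <<'E'
from h import *
im=snap("wrist");cv2.imwrite("pics/w5.png",im["pixels"][:,:,::-1])
o=observe();R=o["tool_rot"];p=o["position"]
t=np.array([.5628,.151,p[2]]);print(p,R.T@(t-p))
E
```

```text
[0.49020933 0.19181569 0.19037859] [-0.02217965  0.08027036  0.00024332]
```

View pics/w5.png

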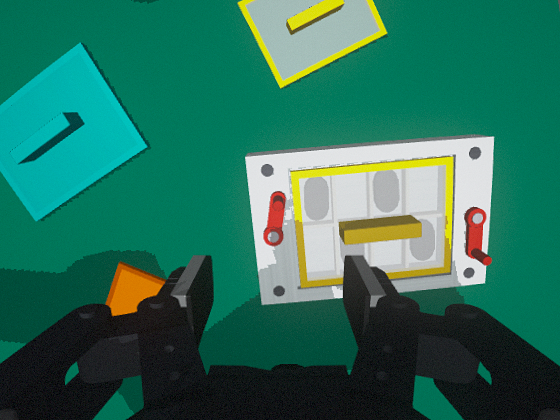

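Both tabs look turned aside: the near one runs from (273,238) to (279,195) and the far one from (478,217) to (470,258). I'll check the angles numerically.

```bash
python3 - <<'E'
from h import *
im=snap("wrist")
# tab ends on the tab plane / boss tops
b=ray_plane(im,[(273,238),(478,217)],.039)[:,:2]
hsv=cv2.cvtColor(im["pixels"],cv2.COLOR_RGB2HSV);H,S,V=[hsv[...,i] for i in range(3)]
red=(((H<8)|(H>172))&(S>130)&(V>50)).astype(np.uint8)
k,l,st,c=cv2.connectedComponentsWithStats(red)
for i in range(1,k):
    if st[i][4]>100:
        pts=np.argwhere(l==i)[:,::-1].astype(float); w=ray_plane(im,pts,.037)[:,:2]
        j=np.argmin(np.hypot(*(b-w.mean(0)).T)); d=np.hypot(*(w-b[j]).T); s=(d>8e-3)&(d<20e-3)
        v=w[s].mean(0)-b[j]; a=np.degrees(np.arctan2(v[1],v[0]))
        print(b[j].round(4),a.round(1),"dev",(a+8.7-(0 if b[j][0]<.56 else 180))%360)
# grip top
yel=((H>20)&(H<34)&(S>110)).astype(np.uint8)
print(ray_plane(im,[(339,233),(420,231),(421,215)],.054).round(4))
E
```

```text
[0.4797 0.1631] 62.1 dev 70.79864020217813
[0.6434 0.1403] -83.1 dev 105.63313788716067
[[0.5297 0.1601 0.054 ]
 [0.5898 0.1467 0.054 ]
 [0.5922 0.159  0.054 ]]
```

The near tab might be marginal (71–78°), so I'll cage it again and push it two more steps.

Emit:
hand_motion --offsets '{"motion": [[0,0,0,0,0.026],[0,0,0.6,0,0.026],[0,0,0.6,0,0.026],[0,0,0.6,0,0.026],[0,0,0.6,0,0.026],[0,0,0,0,0.012],[0,0,0,0,0.012],[0,0,0,0,0.012]]}' --clamp_n 20

```text
time_s: 9.9
position: [0.4902, 0.1919, 0.07]
tool_rot: [[0.239, 0.971, 0.002], [0.971, -0.239, 0.0], [0.001, 0.002, -1.0]]
ft_force: [0.6, -0.3, 0.4]
grip_width: 0.0118
gripper_force: 0.0
```

Emit:
hand_motion --offsets '{"motion": [[-0.006,-0.084,0,-8,0.012],[-0.006,-0.084,0,-6,0.012],[0,0,0,0,0.012],[0,0,0,0,0.026],[0,0,0,0,0.026],[0,0,-0.8,0,0.026],[0,0,-0.8,0,0.026],[0,0,-0.8,0,0.08],[0,0,0,0,0.08]]}'

```text
time_s: 10.8
position: [0.4831, 0.193, 0.1939]
tool_rot: [[-0.002, 1.0, 0.01], [1.0, 0.002, 0.002], [0.001, 0.01, -1.0]]
ft_force: [0.2, 0.1, 0.1]
grip_width: 0.0539
gripper_force: 0.0
```

```bash
python3 - <<'E'
from h import *
im=snap("wrist");cv2.imwrite("pics/w6.png",im["pixels"][:,:,::-1])
o=observe();R=o["tool_rot"];p=o["position"]
t=np.array([.5628,.151,p[2]]);print(p,np.degrees(np.arctan2(R[1,0],R[0,0])),R.T@(t-p))
E
```

```text
[0.48208177 0.19277497 0.19109617] 90.12263695158147 [-0.04194763  0.08062769  0.00038881]
```

View pics/w6.png

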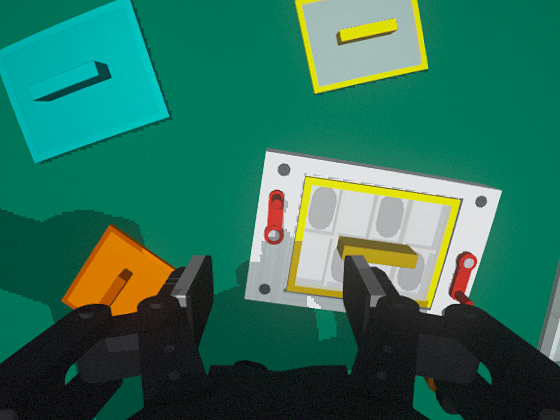

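The near tab, (273,236) to (276,197), is now square to the pallet, about 90° open. The far tab, (467,262) to (461,298), is also square. Next I'll align over the grip.

To row units: 0.0403 m is 0.806, -0.021 m is -0.42.

Emit:
hand_motion --offsets '{"motion": [[-0.42,0.806,0,0,0.05],[-0.42,0.806,0,8,0.05],[0,0,0,8,0.05],[0,0,0,8,0.05],[0,0,0,8,0.05],[0,0,0,8,0.05],[0,0,0,8,0.05],[0,0,0,8,0.05],[0,0,0,8,0.05],[0,0,0,8,0.05]]}'

```text
time_s: 11.85
position: [0.5615, 0.1508, 0.1872]
tool_rot: [[0.952, 0.306, -0.003], [0.306, -0.952, -0.0], [-0.003, -0.001, -1.0]]
ft_force: [0.5, -0.2, -0.0]
grip_width: 0.0501
gripper_force: 0.0
```

Emit:
hand_motion --offsets '{"motion": [[0,0,0,8,0.05],[0,0,0,8,0.05],[0,0,0,8,0.05],[0,0,0,2.8,0.05],[0,0,0,0,0.05],[0,0,0,0,0.05]]}'

```text
time_s: 12.45
position: [0.5617, 0.1509, 0.1878]
tool_rot: [[0.989, -0.149, -0.002], [-0.149, -0.989, -0.0], [-0.002, 0.0, -1.0]]
ft_force: [-0.2, 0.2, 0.0]
grip_width: 0.05
gripper_force: 0.0
```

```bash
python3 - <<'E'
from h import *
im=snap("wrist");o=observe();R=o["tool_rot"];p=o["position"]
hsv=cv2.cvtColor(im["pixels"],cv2.COLOR_RGB2HSV);H,S,V=[hsv[...,i] for i in range(3)]
yel=((H>20)&(H<34)&(S>110)).astype(np.uint8)
k,l,st,c=cv2.connectedComponentsWithStats(yel)
for i in range(1,k):
    if st[i][4]>150:
        w=ray_plane(im,np.argwhere(l==i)[:,::-1].astype(float),.054)[:,:2]*1000
        print(st[i],cv2.minAreaRect(w.astype(np.float32)))
t=np.array([.5628,.151,p[2]]);print(p,np.degrees(np.arctan2(R[1,0],R[0,0])),R.T@(t-p))
E
```

```text
[ 209  111  135  163 4128] ((568.5234985351562, 149.9371795654297), (91.81697845458984, 119.2636489868164), 81.7969741821289)
[ 269  158   16   85 1351] ((564.9238891601562, 150.7758331298828), (11.079492568969727, 61.949459075927734), 81.56124877929688)
[  33  164  119  124 1760] ((564.5350952148438, 291.4199523925781), (80.67359924316406, 63.90300750732422), 13.236125946044922)
[  66  206   40   54 1001] ((561.7379150390625, 296.9517517089844), (39.381351470947266, 16.882770538330078), 13.692668914794922)
[ 13 320  47  36 654] ((480.7251892089844, 375.9921875), (14.473211288452148, 62.24844741821289), 26.387420654296875)
[0.56174583 0.15088149 0.18808669] -8.549212617693215 [ 1.02484073e-03 -2.73904119e-04 -1.44620400e-06]
```

Emit:
hand_motion --offsets '{"motion": [[0.02,0,0.8,0,0.034],[0,0,0.8,0,0.034],[0,0,0.6,0,0.034],[0,0,0.3,0,0.034],[0,0,0.12,0,0.034],[0,0,0,0,0.034]]}' --clamp_n 40

```text
time_s: 13.1
position: [0.5628, 0.1507, 0.0574]
tool_rot: [[0.989, -0.149, -0.001], [-0.149, -0.989, -0.0], [-0.001, 0.0, -1.0]]
ft_force: [-0.0, 0.0, 0.5]
grip_width: 0.0339
gripper_force: 0.0
```

Emit:
hand_motion --offsets '{"motion": [[0,0,0,0,0],[0,0,0,0,0],[0,0,0,0,0],[0,0,0,0,0]]}' --clamp_n 40

```text
time_s: 13.5
position: [0.5635, 0.1508, 0.059]
tool_rot: [[0.989, -0.149, 0.002], [-0.149, -0.989, 0.0], [0.002, -0.0, -1.0]]
ft_force: [-0.1, -0.1, 6.8]
grip_width: 0.0108
gripper_force: 40.5
```

To row units: -0.02 m is -0.4, -0.015 m is -0.3.

Emit:
hand_motion --offsets '{"motion": [[0,0,-0.1,0,0],[0,0,-0.2,0,0],[0,0,-0.3,0,0],[0,0,-0.4,0,0],[0,0,-0.4,0,0],[0,0,-0.4,0,0],[0,0,0,0,0],[0,0,0,0,0]]}' --clamp_n 40

```text
time_s: 14.3
position: [0.5627, 0.1508, 0.1477]
tool_rot: [[0.989, -0.15, 0.0], [-0.15, -0.989, 0.0], [0.0, -0.0, -1.0]]
ft_force: [-0.6, 0.1, -0.9]
grip_width: 0.0108
gripper_force: 39.6
```

```bash
python3 - <<'E'
from h import *
o=observe();R=o["tool_rot"];p=o["position"]
def ylw(n,zs):
    im=snap(n);hsv=cv2.cvtColor(im["pixels"],cv2.COLOR_RGB2HSV);H,S,V=[hsv[...,i] for i in range(3)]
    q=proj(im,p);yel=((H>20)&(H<34)&(S>110)).astype(np.uint8);k,l,st,c=cv2.connectedComponentsWithStats(yel)
    for i in range(1,k):
        if st[i][4]>25 and np.hypot(*(c[i]-q[0]))<60:
            d=im["depth"][l==i];u=np.argwhere(l==i)[:,::-1]
            E=np.array(im["extrinsics"]);nn=cv2.undistortPoints(u.astype(float).reshape(-1,1,2),im["K"],np.array(im["distortion"],float)).reshape(-1,2)
            X=(np.c_[nn,np.ones(len(nn))]*d[:,None]-E[:3,3])@E[:3,:3]; X=X[d>0]
            print(n,st[i].tolist(),"min",X.min(0).round(3),"max",X.max(0).round(3),"med",np.median(X,0).round(3))
ylw("scene",0);ylw("side",0)
t=np.array([.572,-.2073,p[2]]);print(p,R.T@(t-p))
E
```

```text
scene [305, 159, 84, 44, 674] min [ 0.403  0.091 -0.001] max [0.635 0.451 0.173] med [0.547 0.306 0.02 ]
scene [336, 169, 11, 14, 91] min [0.568 0.138 0.123] max [0.595 0.156 0.147] med [0.586 0.144 0.136]
side [203, 202, 58, 37, 280] min [ 0.488  0.011 -0.003] max [0.713 0.208 0.172] med [0.537 0.176 0.117]
side [232, 208, 8, 13, 66] min [0.531 0.142 0.121] max [0.559 0.161 0.16 ] med [0.544 0.156 0.141]
[0.56272594 0.15077662 0.14769263] [ 6.27294003e-02  3.52661165e-01 -1.28862429e-05]
```

The plate is in the fingers: its edges are at z about 0.117, the grip force is 40 N, and the wrist reads about the plate's weight. I'll carry it over the tray.

Careful with the scale: shifts go in shares of 50 mm. That gives: 0.0353 m is 0.706, 0.035 m is 0.7.

Emit:
hand_motion --offsets '{"motion": [[0.126,0.706,0,0,0],[0.126,0.706,0,0,0],[0.126,0.706,0,0,0],[0.126,0.706,0,0,0],[0.126,0.706,0,0,0],[0.126,0.706,0,0,0],[0.126,0.706,0,0,0],[0.126,0.706,0,0,0],[0.126,0.706,0,0,0],[0.12,0.7,0,-1,0]]}' --clamp_n 40

```text
time_s: 15.4
position: [0.5717, -0.2086, 0.1466]
tool_rot: [[0.991, -0.132, -0.002], [-0.132, -0.991, 0.001], [-0.002, -0.001, -1.0]]
ft_force: [-0.3, -0.1, -1.1]
grip_width: 0.0108
gripper_force: 39.6
```

Emit:
hand_motion --offsets '{"motion": [[0,0,0,0,0],[0,0,0,0,0],[0,0,0,0,0]]}'

```text
time_s: 15.7
position: [0.572, -0.2063, 0.1472]
tool_rot: [[0.991, -0.132, -0.001], [-0.132, -0.991, 0.001], [-0.001, -0.001, -1.0]]
ft_force: [-0.3, -0.1, -2.1]
grip_width: 0.0109
gripper_force: 39.7
```

```bash
python3 - <<'E'
from h import *
o=observe();R=o["tool_rot"];p=o["position"];print(p)
im=snap("wrist");hsv=cv2.cvtColor(im["pixels"],cv2.COLOR_RGB2HSV);H,S,V=[hsv[...,i] for i in range(3)]
c0=np.array([.572,-.2073]);a=np.radians(-7.6);ex=np.array([np.cos(a),np.sin(a)]);ey=np.array([-ex[1],ex[0]])
# tray rim edge search along lines: outer edge of blue on plane z=.022
blue=(H>100)&(H<125)&(S>150)&(V>40)
for nm,d,o2,half in(("+x",ex,ey,.086),("-x",-ex,ey,.086),("+y",ey,ex,.071),("-y",-ey,ex,.071)):
    for off in(-.05,-.025,0,.025,.05):
        r=np.arange(half-.03,half+.03,.0005);P=np.c_[c0+r[:,None]*d+off*o2,np.full(len(r),.022)]
        q=proj(im,P).round().astype(int);ok=(q[:,0]>=0)&(q[:,0]<560)&(q[:,1]>=0)&(q[:,1]<420)
        b=np.array([blue[v,u] if k else False for (u,v),k in zip(q,ok)])
        if b.any(): print(nm,off,"outer",r[b].max().round(4)-half,"inview",ok.mean())
E
```

```text
[ 0.57197758 -0.20631108  0.14718527]
+x -0.05 outer 0.0040000000000000036 inview 1.0
+x -0.025 outer 0.0040000000000000036 inview 1.0
+x 0 outer 0.004500000000000004 inview 1.0
+x 0.025 outer 0.004500000000000004 inview 1.0
+x 0.05 outer 0.005500000000000005 inview 1.0
```

The tray's +x rim sits about 4.5 mm beyond my estimate, so I'll shift by 4 mm and lower.

Emit:
hand_motion --offsets '{"motion": [[0.08,0,0.4,0,0],[0,0,0.4,0,0],[0,0,0.4,0,0],[0,0,0.4,0,0],[0,0,0.2,0,0],[0,0,0.1,0,0],[0,0,0,0,0],[0,0,0,0,0]]}'

```text
time_s: 16.55
position: [0.5766, -0.2079, 0.0537]
tool_rot: [[0.991, -0.132, 0.001], [-0.132, -0.991, -0.001], [0.001, 0.001, -1.0]]
ft_force: [0.8, 0.2, -0.7]
grip_width: 0.011
gripper_force: 39.6
```

Emit:
hand_motion --offsets '{"motion": [[0,0,0.06,0,0],[0,0,0.06,0,0],[0,0,0.04,0,0],[0,0,0,0,0]]}'

```text
time_s: 16.95
position: [0.576, -0.2078, 0.0445]
tool_rot: [[0.991, -0.132, -0.0], [-0.132, -0.991, 0.0], [-0.001, -0.0, -1.0]]
ft_force: [0.1, -0.2, -0.7]
grip_width: 0.011
gripper_force: 39.7
```

To row units: 0.002 m is 0.04, 0.001 m is 0.02.

Emit:
hand_motion --offsets '{"motion": [[0,0,0.04,0,0],[0,0,0.02,0,0],[0,0,0.02,0,0],[0,0,0,0,0],[0,0,0,0,0]]}'

```text
time_s: 17.45
position: [0.5762, -0.2079, 0.0408]
tool_rot: [[0.991, -0.132, -0.0], [-0.132, -0.991, 0.0], [-0.0, -0.0, -1.0]]
ft_force: [0.4, -0.4, -1.5]
grip_width: 0.0111
gripper_force: 39.7
```

To row units: 0.001 m is 0.02.

Emit:
hand_motion --offsets '{"motion": [[0,0,0.02,0,0],[0,0,0,0,0],[0,0,0.02,0,0],[0,0,0,0,0],[0,0,0,0,0]]}'

```text
time_s: 17.95
position: [0.5763, -0.2079, 0.0401]
tool_rot: [[0.991, -0.132, 0.001], [-0.132, -0.991, -0.001], [0.001, 0.0, -1.0]]
ft_force: [-3.2, 1.9, 9.0]
grip_width: 0.0113
gripper_force: 41.1
```

Contact came at z 0.040, exactly where the floor should be. I'll release and retreat.

Emit:
hand_motion --offsets '{"motion": [[0,0,-0.01,0,0.034],[0,0,0,0,0.034],[0,0,0,0,0.034],[0,0,0,0,0.034],[0,0,-0.2,0,0.034],[0,0,-0.6,0,0.034],[0,0,-0.8,0,0.034],[0,0,-0.8,0,0.034],[0,0,-0.8,0,0.034],[0,0,0,0,0.034]]}'

```text
time_s: 18.95
position: [0.5778, -0.2087, 0.206]
tool_rot: [[0.991, -0.132, 0.01], [-0.132, -0.991, -0.006], [0.011, 0.005, -1.0]]
ft_force: [-0.3, -1.4, 0.3]
grip_width: 0.034
gripper_force: 0.0
```

```bash
python3 - <<'E'
from h import *
o=observe();p=o["position"];print(p)
im=snap("wrist");hsv=cv2.cvtColor(im["pixels"],cv2.COLOR_RGB2HSV);H,S,V=[hsv[...,i] for i in range(3)]
yel=((H>20)&(H<34)&(S>110)).astype(np.uint8)
k,l,st,c=cv2.connectedComponentsWithStats(yel)
for i in range(1,k):
    if st[i][4]>100:
        for z in(.011,.035): print(st[i],z,cv2.minAreaRect((ray_plane(im,np.argwhere(l==i)[:,::-1].astype(float),z)[:,:2]*1000).astype(np.float32)))
blue=((H>100)&(H<125)&(S>150)&(V>40)).astype(np.uint8)
k,l,st,c=cv2.connectedComponentsWithStats(blue)
i=1+np.argmax(st[1:,4]);print(st[i],cv2.minAreaRect((ray_plane(im,np.argwhere(l==i)[:,::-1].astype(float),.022)[:,:2]*1000).astype(np.float32)))
m=(l>0)&(st[l][...,4]>60)
E
```

```text
[ 0.57776511 -0.20867064  0.20598526]
[ 218  118  117  135 2374] 0.011 ((580.645751953125, -209.03622436523438), (99.73955535888672, 120.48643493652344), 82.49325561523438)
[ 218  118  117  135 2374] 0.035 ((585.206787109375, -209.64126586914062), (92.18505859375, 111.36054992675781), 82.49327087402344)
[ 269  160   15   74 1020] 0.011 ((572.113037109375, -207.82803344726562), (12.18282699584961, 66.23081970214844), 82.7080307006836)
[ 269  160   15   74 1020] 0.035 ((577.3202514648438, -208.5245819091797), (11.260063171386719, 61.21432876586914), 82.70804595947266)
[237 256  82   6 467] 0.011 ((514.5079956054688, -201.4921112060547), (75.29045867919922, 5.029712200164795), 82.41743469238281)
[237 256  82   6 467] 0.035 ((524.078369140625, -202.6685028076172), (69.58779907226562, 4.648741245269775), 82.41744232177734)
[  192    90   175   180 11877] ((584.784423828125, -210.70684814453125), (141.87428283691406, 155.52511596679688), 81.67292022705078)
```

The plate is flat in the tray: on the floor plane it measures 99.7 mm wide (100 nominal) and sits about 2 mm off centre. I'm handing the job in.

```bash
python3 -c "
from rig import close_job
print(close_job())"
```

```text
the job is handed in; nothing more can be done
None
```

The job is handed in: both tabs measured about 90° open, and the cover plate lies flat, grip up, within about 2 mm of the tray centre; I did not re-check the shells or the other bench items, and no pass/fail verdict came back.

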